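# Open the heated nest and seat the vial rack in it

### The arm

A 6-joint arm with a two-finger parallel gripper is mounted at the origin on the work surface. World frame = base frame: x ahead of the robot, y to its left, z up, the work surface at z = 0. Lengths are in mm, angles in rad, forces in N, time in s.
With the tool pointing down it reaches from about 350 to 975 mm from the base axis. Payload 7.1 kg.
Tool frame: the origin (TCP) lies at the very end of the fingers, on their centre line; the grasp point (between the pads) lies 19 mm behind it; z points along the fingers, y is the direction in which the jaws open and shut (so a half turn about z gives the same grasp; the last joint's range is limited). The gripper opens to 88 mm and grips with 3 to 60 N. Pads are 20 mm wide; open, the fingers measure 115 mm over their backs; the gripper's body (75 mm by 178 mm) begins 61 mm behind the grasp point.
Start: joints at [1.151, 0.423, 1.63, -0, 1.089, -0.019], TCP at [243.815, 575.464, 222.675] pointing down, gripper open.
Joint ranges: [-3, 3], [-0.9, 2.11], [0.09, 2.58], [-1.31, 4.45], [0.11, 2.69], [-2.54, 2.54]. Speed limits (rad/s): [2.39, 2.39, 3.01, 3.14, 3.14, 3.14].

### API

Orientations are given as a rotation vector (axis times angle).
In Python, from workcell import monitor, vision, order, find_in, regions_of, place_of gives the robot as it stands. The module is installed in compiled form; this text tells all that it offers.
- The arm moves only by the tool carry_out, never from a script. Its argument "targets" is a list of rows, each a list of 3 entries, a list of its own where there are three numbers: the turn, a rotation vector about the world's x, y, z in degrees, then the shift along the world's x, y, z in mm, then the finger opening in mm, from 0 to 87.8. In form: [[[rx, ry, rz], [x, y, z], hand], ...]. A call has 1 to 10 rows; each row is the pose to reach, as a shift and turn from the pose commanded when the call began; what a row does not reach only later rows make up. A row lasts 1/12 s, in which the tool goes at most 41.7 mm and 7.16 degrees, less where a joint would pass 70% of its speed; a pose out of reach is approached as far as the arm can. A call with a gripper value outside its range is refused whole. The fingers move at their own pace and stop on an object; the grip force is fixed at half the most. Time passes only in rows, so rows that repeat a pose let the fingers close. It gives the time, the measured TCP pose, the force and the opening at its end, in the units of the state.
- monitor.get_obs(): the state, without advancing time (a new reading comes with each control period).
- vision.get_image(name): name is "side" or "top"; returns the picture (400x640x3 uint8, red, green, blue); there is no depth.
- vision.camera_model(name): a dict with "K" (3x3 intrinsics, pixels), "dist" ([k1, k2, p1, p2, k3] as OpenCV has them; the pictures are not rectified), "rvec" (rotation vector, rad) and "tvec" (3), from world to camera coordinates, as OpenCV has them. Camera axes: x right, y down, z forward; pixel columns grow to the right and rows downward; lengths in mm; the calibration is good to about 2 mm. A picture is of the moment at which its call begins. camera_model takes no time and is no camera call.
- order.close_job(): hands the job in, once; it reports no verdict.
Trained networks look in the newest picture that a camera, given by its name, has taken for a name from the list of things; names that differ only in an ending like _2 or _b are one class to them, and where a whole thing is asked for, a point or a joint stands for the part that bears it (a point fixed in the world has none). Each returns a list of dicts, best first, with "confidence" (0 to 1); they miss things now and then, are a little off and sometimes report something else, mostly with a low value. They report only what shows in the picture. A call takes as long as a camera call. They do not tell look-alikes from the thing itself.
- find_in(query, camera): "point" ([x, y, z] in mm, in the coordinates of the camera as it stood for that picture, good to about 4 mm: the middle of the surface that is visible of it).
- regions_of(query, camera): "mask" (400x640 bool, what is visible of it).
- place_of(query, camera): "point" ([x, y, z] in mm, in the coordinates of the camera as it stood for that picture, good to about 4 mm: a listed point, or the origin of a listed thing).
The state is a dict: "t": time; "qpos": joint angles; "qvel": joint speeds; "joint_torque": joint torques, N m; "ee_pos": TCP position; "orientation": TCP orientation; "ft_force": force on the tool from outside, world axes, zero at the start; "moment": the same for the moment, N m; "width": finger opening in mm.
Only numpy, scipy, OpenCV 4.12 (cv2) and the standard library are available. Lean on these libraries where they do the work, as an engineer would, in place of code of your own. Each camera call takes 0.05 s, during which the arm holds its last target.

### The job

Get the vial rack ready for analysis: flip the steel hasp off its staple and swing it clear, then raise the lid of the nest fully open so that it stays open. Slide the orange vial rack along the deck, without lifting or tipping it, until it drops into the pocket that was under the lid, and make sure that it sits flat and square on the pocket floor. Leave the bottle, the jar and the tip box where they stand.

Things in the scene. Friction and masses are not known exactly. Their poses are not given: they have to be found in the camera images.
- station: Fixed grey bench-top heating station, yaw within 0.25 rad. Origin on the bench; the housing spans x -110..110, y -215..140 mm. Its flat aluminium deck is 60 mm above the bench: loading deck at y -215..20, then the pocket at y 20..110. The rack is pushed in along +y. Small hinge posts (22 mm high) and a hasp hinge block (20 mm high) stand on the deck.
- track (a point): Entry of the straight track, on the deck at station x 0, y 0, 60 mm above the bench; axes as the station's. Two blue guide rails, 12 mm high and 12 mm wide, 131 mm apart, run from here to y +112 mm, along track and pocket. Before here (y -48..0) they flare out as a funnel, about 175 mm wide at its mouth.
- nest (a point): Centre of the pocket floor, 52 mm above the bench (station x 0, y 65 mm); axes as the station's. Pocket 131 (x) x 90 (y) x 8 mm deep; its near lip (y -45 mm from here) and far wall are flush with the deck.
- rack: Loose orange vial rack with flush white and blue caps, a solid block 128 (x) x 86 (y) x 40 mm high, about 0.25-0.5 kg, too wide to grasp well. Origin: centre of its underside; x along its long side. Starts on the loading deck before the funnel, up to 0.2 rad askew and 12 mm off the track's centre line. Either way round (half turn) will do.
- lid (a joint): Lid angle, rad: 0 closed (flat over pocket, top surface 80 mm above the bench), 1.85 fully open (stop). Hinged along the station's x at the far (+y) side, the free edge near the loading deck rises. Friction hinge: stays where left (about 2 to 3 N at the fin).
- lid_hinge (a point): Middle of the lid's hinge line, at station x 0, y 119 mm, 76 mm above the bench; turns with the lid. The lid is 156 (x) x 104 (y) x 8 mm, white with a clear window, lying from here to lid y -104 mm when closed.
- lid_fin (a point): Grip point on the red upright fin on the lid's free edge: fin 14 (x) x 18 (y) mm, rising 36 mm above the lid's top; this point 26 mm above the lid's top and 10 mm below the fin's top, 89 mm from the hinge line toward the free edge. Pinched across x it can pivot between the pads while the lid swings.
- hasp (a joint): Hasp angle, rad: 0 lying flat over the lid with its slot round the staple, 2.5 fully swung out (stop) towards -x, in front of the station. Light hinge: let go past 1.7 it falls on to the stop by itself, under about 1.2 it falls back on the lid.
- hasp_hinge (a point): Middle of the hasp's hinge line, which runs along the station's y at station x -108, y 63 mm, 84.5 mm above the bench, at the station's front; turns with the hasp. The steel strap is 72 mm long (along +x when closed), 28 mm wide, 4 mm thick; the steel staple on the lid stands 15 mm above the lid, 40 mm from this hinge line.
- hasp_tab (a point): Grip point on the yellow upright tab at the hasp's free end: tab 14 (x) x 10 (y) mm, rising 36 mm above the strap; this point 26 mm above the strap's top and 10 mm below the tab's top, 64 mm along the strap from the hinge line. Pinched across y it can pivot between the pads while the hasp swings.
- bottle: Bystander: clear bottle with a blue cap, 72 mm diameter, 150 mm tall, on the bench right of the station; origin under its centre. Leave alone.
- jar: Bystander: small amber jar with a white lid, 60 mm diameter, 85 mm tall, on the bench left of the station; origin under its centre. Leave alone.
- tipbox: Bystander: blue tip box with a clear lid, 80 x 115 x 63 mm, on the bench left of the station; origin under its centre. Leave alone.
Mind the look-alikes: they are no part of the job. Several things have the shape of the rack; the one meant has the colours described above.

How it is judged (in metres and radians):
On the way, in this order (a step that is already met when the one before it is completed fails the run):
1. the hasp is swung clear of its staple (over 1.8 rad) with the lid still shut (value of joint hasp above 1.8 rad and value of joint lid below 0.1 rad), for 0.2 s.
2. the lid is raised past 1.45 rad (value of joint lid above 1.45 rad), for 0.3 s.
3. the rack is slid on to the rails (its centre less than 75 mm short of the pocket's centre) (y of rack in the frame of nest above -0.075 m), for 0.1 s.
4. the rack is down in the pocket, flat and square (horizontal distance between rack and nest below 0.005 m and z of rack in the frame of nest below 0.0015 m and angle between rack's own z axis and vertical below 0.02 rad), for 0.3 s.
At the end, for the whole second after the job is handed in: The rack rests in the pocket: centre within 5 mm of the pocket's centre, underside within 1.5 mm of the floor, level within 0.02 rad, square within 0.05 rad, at rest; the lid stands open (over 1.4 rad) and the hasp is swung out (over 1.8 rad); the robot touches nothing (all of step 4 and angle between the x axis of rack and the x axis of station, either way round below 0.05 rad and linear speed of rack below 0.01 m/s and value of joint lid above 1.4 rad and value of joint hasp above 1.8 rad).
It fails at once if the lid is raised (over 0.15 rad) while the hasp is still over its staple (under 1.2 rad) (value of joint lid above 0.15 rad and value of joint hasp below 1.2 rad).
It fails at once if the rack is lifted more than about 20 mm off the deck (z of rack in the frame of nest above 0.03 m).
It fails at once if the rack is tipped more than 0.35 rad (angle between rack's own z axis and vertical above 0.35 rad).
It fails at once if the rack is knocked off the station (z of rack in the frame of nest below -0.01 m).
It fails at once if the bottle, jar or tip box is moved more than 30 mm or tipped (distance of any of bottle, jar, tipbox from where it was at the start of the episode above 0.03 m or angle between any of bottle, jar, tipbox's own z axis and vertical above 0.3 rad).
It also fails if it takes over 72 s, if anything falls off the work surface, if the arm or the gripper's body presses on something with over 40 N, if the wrist force passes 120 N, or if a joint passes its speed limit or range.

## Working session

There is one attempt and no reset: what is moved stays moved. The work goes in short steps, Python scripts to look and compute and a tool call to move; the robot and the scene stay as the last step left them, time stands still between calls to the robot, and variables do not carry over. Pictures are saved under pics/ and viewed, and the job is handed in when it is done.

Besides the shell and the picture viewer there is one more tool, called after ">>>" as a command line: name --argument value ..., lists and objects as JSON in quotes. carry_out: Moves the arm, as the interface text tells. Its arguments: {"type":"object","properties":{"targets":{"type":"array","items":{"type":"array"}}},"required":["targets"]}

```bash
mkdir -p pics
cat > h.py <<'E'
import numpy as np, cv2
from workcell import monitor, vision, order, find_in, regions_of, place_of
def cam(n):
    m=vision.camera_model(n); R,_=cv2.Rodrigues(np.array(m["rvec"],float)); return m,R,np.array(m["tvec"],float).reshape(3)
def toworld(p,n):
    m,R,t=cam(n); return R.T@(np.array(p,float)-t)
def proj(P,n):
    m,R,t=cam(n); return cv2.projectPoints(np.array(P,float).reshape(-1,3),np.array(m["rvec"],float),t,np.array(m["K"],float),np.array(m["dist"],float))[0].reshape(-1,2)
def pix2plane(uv,n,z):
    m,R,t=cam(n); u=cv2.undistortPoints(np.array(uv,float).reshape(-1,1,2),np.array(m["K"],float),np.array(m["dist"],float)).reshape(-1,2)
    d=np.c_[u,np.ones(len(u))]@R; c=-R.T@t
    return c+d*((z-c[2])/d[:,2])[:,None]
def save(n,f):
    im=vision.get_image(n); cv2.imwrite(f"pics/{f}.png",im[:,:,::-1]); return im
E
python3 - <<'E'
from h import *
np.set_printoptions(precision=1,suppress=True)
print(monitor.get_obs())
for n in ("side","top"):
    save(n,n+"0")
    print(n,"campos",-cam(n)[1].T@cam(n)[2])
    for q in ["station","track","nest","rack","lid_hinge","lid_fin","hasp_hinge","hasp_tab","bottle","jar","tipbox"]:
        r=place_of(q,n)
        print(n,q,[(round(a["confidence"],2),toworld(a["point"],n)) for a in r[:4]])
E
```

```text
{'t': 0.0, 'qpos': array([ 1.2,  0.4,  1.6, -0. ,  1.1, -0. ]), 'qvel': array([ 0.,  0., -0., -0.,  0., -0.]), 'joint_torque': array([  0. , -54.5, -27.4,   0.1,   0. ,  -0. ]), 'ee_pos': array([243.6, 575. , 221.9]), 'orientation': array([-0.6, -3.1,  0. ]), 'ft_force': array([ 0.8,  0.2, -0.2]), 'moment': array([-0.,  0., -0.]), 'width': 88.07135380123493}
side campos [414.8 645.6 894. ]
side station [(0.73, array([514.5, 127.7, 107.1])), (0.62, array([570. ,  67.3,  -3.4]))]
side track [(0.92, array([571.9,  67.5,  54.7]))]
side nest [(0.62, array([559.7, 137. ,  52.4])), (0.5, array([595.8, -58. ,  57.5]))]
side rack [(0.77, array([594.3, -54.1,  61.1])), (0.75, array([ 660. , -280.6,   -4.8])), (0.7, array([813.6, -67.5,  -1.8])), (0.69, array([ 512.7, -317.6,   -5.6]))]
side lid_hinge [(0.8, array([549.7, 188. ,  77.4]))]
side lid_fin [(0.88, array([561.7, 102.1, 106.6])), (0.69, array([517.4, 126. , 107. ]))]
side hasp_hinge [(0.74, array([450.4, 116.5,  81.1])), (0.22, array([559.6, 135.2,  50.6])), (0.21, array([594.3, -55.8,  58. ]))]
side hasp_tab [(0.7, array([514.7, 123.
[... 285 characters left out ...]
8.6,  65.6]))]
top nest [(0.88, array([560.9, 133.3,  56. ]))]
top rack [(0.76, array([594.3, -56.3,  66.5])), (0.69, array([ 655.3, -285.7,    0.5])), (0.57, array([810.2, -68.2,  -2.2])), (0.22, array([566. ,  70.3,   1.4]))]
top lid_hinge [(0.7, array([562.5,  70.3,  67. ])), (0.69, array([554.8, 188.8,  77. ])), (0.36, array([567.9,  73.1,   5.6]))]
top lid_fin [(0.68, array([562.7,  98.4, 106.4])), (0.52, array([453.2, 118.8,  85.9]))]
top hasp_hinge [(0.76, array([452.8, 121.7,  84.5]))]
top hasp_tab [(0.88, array([515.4, 127.3, 113.4]))]
top bottle [(0.87, array([ 512.3, -313.7,    1.7]))]
top jar [(0.73, array([552.4, 315.9,   0.7]))]
top tipbox [(0.69, array([403.4, 307.7,   2.6]))]
```

View pics/side0.png

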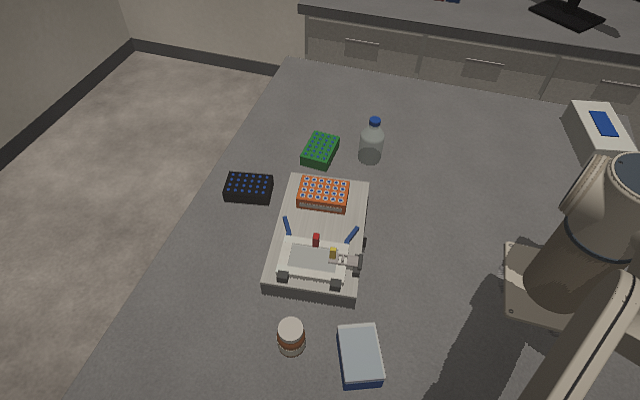

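View pics/top0.png

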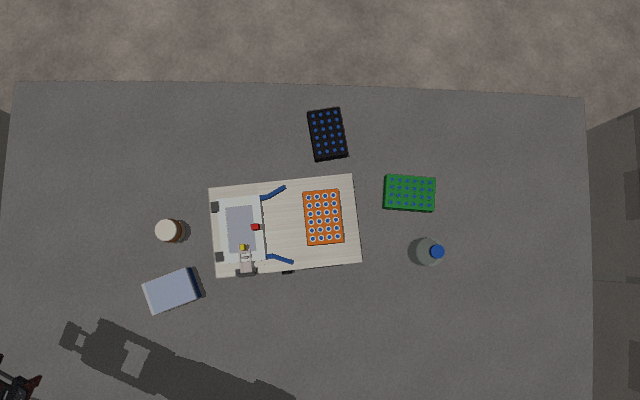

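Run:
```python
from h import *
np.set_printoptions(precision=2,suppress=True)
from scipy.optimize import least_squares
S={"station":(0,0,0),"track":(0,0,60),"nest":(0,65,52),"lid_hinge":(0,119,76),"lid_fin":(0,30,106),"hasp_hinge":(-108,63,84.5),"hasp_tab":(-44,63,112.5)}
obs=[]
for n in("top","side"):
    vision.get_image(n)
    for q,s in S.items():
        for a in place_of(q,n):
            if a["confidence"]>.5: obs.append((q,n,toworld(a["point"],n)))
def f(x):
    c,s=np.cos(x[2]),np.sin(x[2]); r=[]
    for q,n,p in obs:
        l=S[q]; r+=[x[0]+c*l[0]-s*l[1]-p[0],x[1]+s*l[0]+c*l[1]-p[1]]
    return np.array(r)
r=least_squares(f,[566,69,.12],loss="cauchy",f_scale=3); print(r.x)
for o,e in zip(obs,r.fun.reshape(-1,2) if 0 else f(r.x).reshape(-1,2)): print(o[0],o[1],e,o[2])
x=r.x
# station top corners by mask of deck? rack by colour
im=vision.get_image("top").astype(int)
m=((im[:,:,0]>120)&(im[:,:,0]-im[:,:,2]>70)&(im[:,:,1]<150)).astype(np.uint8)
m=cv2.morphologyEx(m,cv2.MORPH_CLOSE,np.ones((9,9)))
for nme in ("rack",):
    for a in regions_of(nme,"top"):
        mm=a["mask"].astype(np.uint8)
        if (m*mm).sum()<0.5*mm.sum(): continue
        cs=max(cv2.findContours(mm,0,1)[0],key=cv2.contourArea)
        b=cv2.boxPoints(cv2.minAreaRect(cs)); w=pix2plane(b,"top",100)
        print("mask rack",a["confidence"],b,w,w.mean(0),[np.linalg.norm(w[i]-w[i-1]) for i in range(4)])
cs=max(cv2.findContours(m,0,1)[0],key=cv2.contourArea)
b=cv2.boxPoints(cv2.minAreaRect(cs)); w=pix2plane(b,"top",100)
print("col",b,w,w.mean(0)); 
e=[w[i]-w[i-1] for i in range(4)]; print([(np.linalg.norm(v),np.arctan2(v[1],v[0])) for v in e])
c,s=np.cos(x[2]),np.sin(x[2])
def W(p): return [x[0]+c*p[0]-s*p[1],x[1]+s*p[0]+c*p[1],p[2]]
P=[W(p) for p in [(-110,-215,60),(110,-215,60),(110,140,60),(-110,140,60),(0,0,60),(-44,63,112.5),(0,30,106),(-108,63,84.5)]]
print(np.array(P))
i2=im.astype(np.uint8)[:,:,::-1].copy()
i2=cv2.resize(i2[130:330,150:400],None,fx=3,fy=3,interpolation=2)
for p in proj(P,"top"): cv2.circle(i2,tuple(int(v) for v in ((p-[150,130])*3)),3,(255,0,255),1)
cv2.imwrite("pics/o1.png",i2)
i3=vision.get_image("side")[:,:,::-1].copy(); i3=cv2.resize(i3[160:320,240:400],None,fx=3.5,fy=3.5,interpolation=2)
for p in proj(P,"side"): cv2.circle(i3,tuple(int(v) for v in ((p-[240,160])*3.5)),3,(255,0,255),1)
cv2.imwrite("pics/o2.png",i3)
```

```text
[567.37  68.89   0.12]
station top [-0.24 -2.51] [567.61  71.4    1.73]
track top [4.93 2.05] [562.44  66.84  63.79]
nest top [-0.35  0.64] [560.02 132.79  55.98]
lid_hinge top [-2.92  2.43] [556.2  184.62  77.4 ]
lid_fin top [-1.78 -0.53] [565.6   99.21 107.74]
hasp_hinge top [ 0.25 -1.16] [452.42 119.82  85.88]
hasp_tab top [3.48 2.2 ] [512.73 124.04 112.12]
station side [-0.28 -1.57] [567.65  70.45  -5.43]
track side [-3.23  2.18] [570.6   66.71  56.2 ]
nest side [-0.11 -1.54] [559.78 134.97  52.74]
lid_hinge side [0.48 0.95] [552.8  186.1   76.97]
lid_fin side [ 1.22 -3.13] [562.59 101.81 105.82]
hasp_hinge side [-0.45  0.83] [453.12 117.83  80.55]
hasp_hinge side [-144.66  172.54] [597.32 -53.88  58.51]
hasp_tab side [ 1.49 -1.25] [514.73 127.49 107.6 ]
mask rack 0.91 [[300.04 191.45]
 [339.62 187.85]
 [344.55 242.04]
 [304.97 245.64]] [[ 648.09   -3.47  100.  ]
 [ 659.12  -97.01  100.  ]
 [ 531.23 -110.6   100.  ]
 [ 520.82  -18.09  100.  ]] [589.81 -57.29 100.  ] [np.float64(128.10166600000943), np.float64(94.19637096978525), np.float64(128.6120389972489), np.float64(93.09025285036674)]
col [[301.86 191.61]
 [337.9  188.01]
 [343.25 241.48]
 [307.21 245.08]] [[ 647.81   -7.77  100.  ]
 [ 658.63  -92.93  100.  ]
 [ 532.49 -107.52  100.  ]
 [ 522.24  -23.29  100.  ]] [590.29 -57.88 100.  ]
[(np.float64(126.51996879341016), np.float64(0.12298564423811713)), (np.float64(85.84014920984566), np.float64(-1.4443431314530197)), (np.float64(126.98957396632872), np.float64(-3.026418241198651)), (np.float64(84.84786469904225), np.float64(1.6918010533129453))]
[[ 483.6  -157.62   60.  ]
 [ 702.05 -131.58   60.  ]
 [ 660.02  220.93   60.  ]
 [ 441.57  194.88   60.  ]
 [ 567.37   68.89   60.  ]
 [ 516.22  126.24  112.5 ]
 [ 563.82   98.68  106.  ]
 [ 452.67  118.66   84.5 ]]
```

View pics/o1.png

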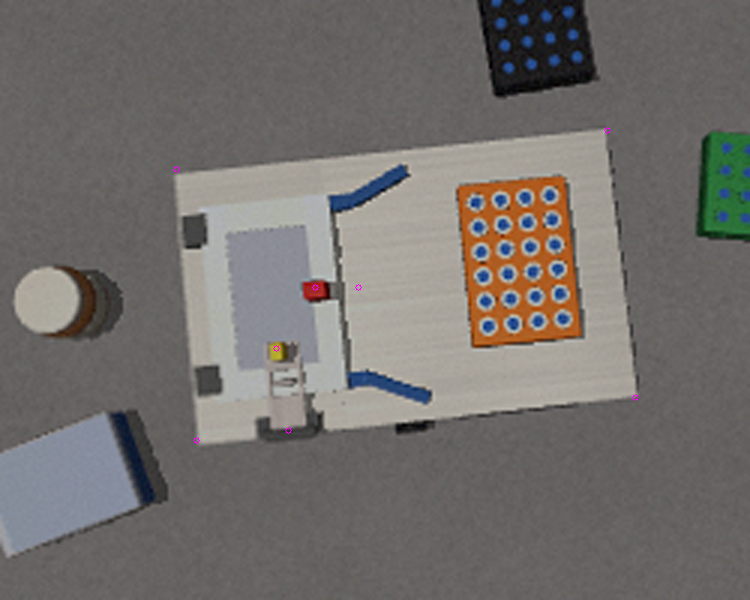

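View pics/o2.png

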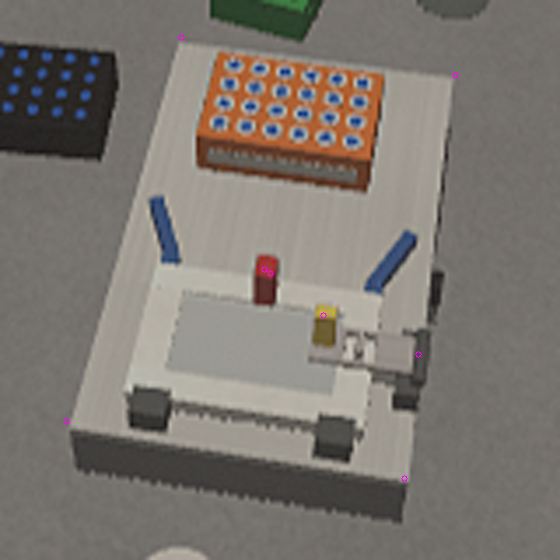

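Run:
```python
from h import *
from scipy.spatial.transform import Rotation as Ro
o=monitor.get_obs(); R=Ro.from_rotvec(o["orientation"]).as_matrix(); print(R.round(4), np.degrees(np.arctan2(R[1,1],R[0,1])))
x0,y0,ya=567.4,68.9,.1186
c,s=np.cos(ya),np.sin(ya)
W=lambda x,y:(x0+c*x-s*y,y0+s*x+c*y)
for d in range(0,151,10):
    a=np.radians(d)+np.arctan2(28,64); print(d,np.round([*(W(-108+69.86*np.cos(a),63)),84.5+69.86*np.sin(a)-18],1))
print()
for d in range(0,111,10):
    a=np.radians(d)+np.arctan2(30,89); print(d,np.round([*(W(0,119-93.92*np.cos(a))),76+93.92*np.sin(a)-18],1))
```

```text
[[-0.9207  0.3902 -0.    ]
 [ 0.3902  0.9207 -0.    ]
 [ 0.     -0.     -1.    ]] 67.03482795252057
0 [516.3 126.3  94.5]
10 [510.5 125.6 105.2]
20 [502.9 124.7 114.7]
30 [493.8 123.6 122.8]
40 [483.5 122.4 129.1]
50 [472.3 121.  133.5]
60 [460.4 119.6 135.9]
70 [448.3 118.2 136.2]
80 [436.4 116.7 134.4]
90 [424.9 115.4 130.5]
100 [414.3 114.1 124.7]
110 [404.8 113.  117.1]
120 [396.8 112.  107.9]
130 [390.6 111.3  97.5]
140 [386.1 110.7  86.2]
150 [383.8 110.5  74.3]

0 [563.9  98.7  88. ]
10 [563.1 105.2 103. ]
20 [562.  114.2 116.6]
30 [560.7 125.4 128.5]
40 [559.1 138.5 138.2]
50 [557.4 153.1 145.5]
60 [555.5 168.7 150.1]
70 [553.6 184.8 151.9]
80 [551.7 201.1 150.9]
90 [549.8 216.9 147. ]
100 [548.  231.7 140.4]
110 [546.4 245.3 131.4]
```

>>> carry_out --targets '[[[0, 0, 7], [41, 0, 0], 60], [[0, 0, 14], [60, -30, 0], 60], [[0, 0, 21], [80, -65, 0], 60], [[0, 0, 28], [100, -100, 0], 60], [[0, 0, 29.8], [120, -135, 0], 60], [[0, 0, 29.8], [140, -170, 0], 60], [[0, 0, 29.8], [160, -205, 0], 60], [[0, 0, 29.8], [180, -240, 0], 60], [[0, 0, 29.8], [200, -275, 0], 60], [[0, 0, 29.8], [220, -310, 0], 60]]'

```text
t: 2.98
ee_pos: [464.5, 263.7, 222.9]
orientation: [-0.188, 3.135, 0.0]
ft_force: [0.9, -0.2, 0.7]
width: 59.8
```

>>> carry_out --targets '[[[0, 0, 0], [20, -35, 0], 60], [[0, 0, 0], [35, -70, 0], 60], [[0, 0, 0], [45, -105, 0], 60], [[0, 0, 0], [52.5, -139.2, -10], 60], [[0, 0, 0], [52.5, -139.2, -40], 60], [[0, 0, 0], [52.5, -139.2, -60], 60], [[0, 0, 0], [52.5, -139.2, -60], 60], [[0, 0, 0], [52.5, -139.2, -60], 60]]'

```text
t: 3.65
ee_pos: [515.8, 126.0, 162.2]
orientation: [0.187, -3.134, 0.001]
ft_force: [-0.1, 0.9, -0.3]
width: 59.9
```

Run:
```python
from h import *
a=save("top","t1")[130:330,150:400,::-1];b=save("side","s1")[160:340,220:420,::-1]
cv2.imwrite("pics/c1.png",np.hstack([cv2.resize(a,(500,400)),cv2.resize(b,(300,400))][:1]+[cv2.resize(b,(300,400))]))
```

```text
(no output)
```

View pics/c1.png

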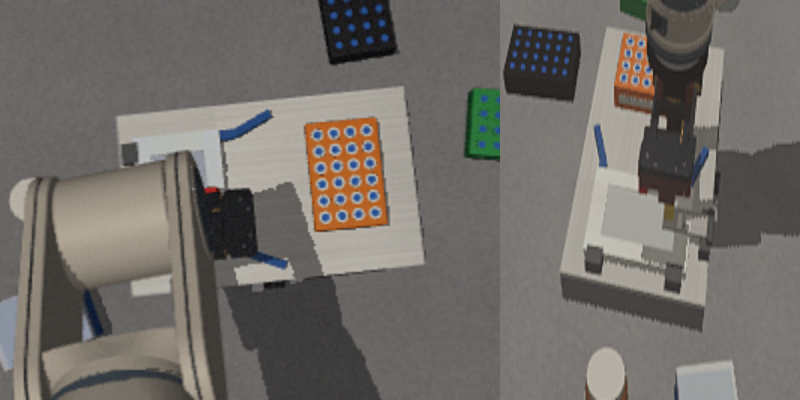

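The hand stands above the yellow tab, seen at about (668,212) in the right half. Going down and pinching.

>>> carry_out --targets '[[[0, 0, 0], [0, 0, -25], 60], [[0, 0, 0], [0, 0, -50], 60], [[0, 0, 0], [0, 0, -67.5], 60], [[0, 0, 0], [0, 0, -67.5], 60], [[0, 0, 0], [0, 0, -67.5], 0], [[0, 0, 0], [0, 0, -67.5], 0], [[0, 0, 0], [0, 0, -67.5], 0], [[0, 0, 0], [0, 0, -67.5], 0], [[0, 0, 0], [0, 0, -67.5], 0], [[0, 0, 0], [0, 0, -67.5], 0]]'

```text
t: 4.58
ee_pos: [516.7, 126.3, 95.9]
orientation: [-0.187, 3.135, 0.0]
ft_force: [-0.4, 0.3, 0.4]
width: 23.5
```

>>> carry_out --targets '[[[0, 0, 0], [0, 0, 0], 0], [[0, 0, 0], [0, 0, 0], 0], [[0, 0, 0], [0, 0, 0], 0], [[0, 0, 0], [0, 0, 0], 0], [[0, 0, 0], [0, 0, 0], 0]]'

```text
t: 5.0
ee_pos: [516.4, 126.9, 95.3]
orientation: [-0.187, 3.136, 0.001]
ft_force: [-0.8, 5.6, 2.6]
width: 9.8
```

>>> carry_out --targets '[[[0, 0, 0], [-5.8, -0.7, 10.7], 0], [[0, 0, 0], [-13.4, -1.6, 20.2], 0], [[0, 0, 0], [-22.5, -2.7, 28.3], 0], [[0, 0, 0], [-32.8, -3.9, 34.6], 0], [[0, 0, 0], [-44, -5.3, 39], 0], [[0, 0, 0], [-55.9, -6.7, 41.4], 0], [[0, 0, 0], [-55.9, -6.7, 41.4], 0]]'

```text
t: 5.58
ee_pos: [459.9, 119.6, 138.0]
orientation: [-0.187, 3.133, 0.001]
ft_force: [0.7, 3.9, 3.4]
width: 9.9
```

>>> carry_out --targets '[[[0, 0, 0], [-12.1, -1.4, 0.3], 0], [[0, 0, 0], [-24, -2.9, -1.5], 0], [[0, 0, 0], [-35.5, -4.2, -5.4], 0], [[0, 0, 0], [-46.1, -5.5, -11.2], 0], [[0, 0, 0], [-55.6, -6.6, -18.8], 0], [[0, 0, 0], [-63.6, -7.6, -28], 0], [[0, 0, 0], [-63.6, -7.6, -28], 0], [[0, 0, 0], [-63.6, -7.6, -28], 0]]'

```text
t: 6.25
ee_pos: [394.3, 111.1, 108.4]
orientation: [0.187, -3.131, 0.002]
ft_force: [-7.2, -0.2, 6.9]
width: 9.7
```

Run:
```python
from h import *
b=save("side","s2")[160:340,220:420,::-1]
cv2.imwrite("pics/c2.png",cv2.resize(b,None,fx=3,fy=3))
```

```text
(no output)
```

View pics/c2.png

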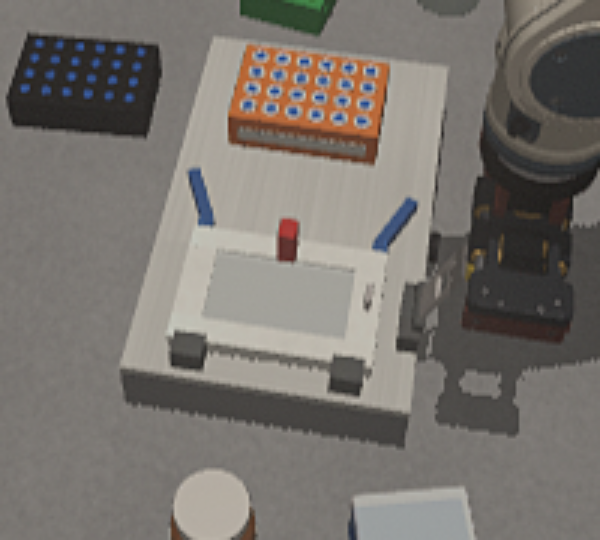

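The picture shows the hasp swung out past upright at about (430,300), the staple free at (370,297). Releasing and retreating upward.

>>> carry_out --targets '[[[0, 0, 0], [0, 0, 0], 70], [[0, 0, 0], [0, 0, 0], 70], [[0, 0, 0], [0, 0, 0], 70], [[0, 0, 0], [0, 0, 0], 70], [[0, 0, 0], [0, 0, 0], 70], [[0, 0, 0], [0, 0, 0], 70], [[0, 0, 0], [0, 0, 0], 70], [[0, 0, 0], [0, 0, 30], 70], [[0, 0, 0], [0, 0, 60], 70], [[0, 0, 0], [0, 0, 90], 70]]'

```text
t: 7.13
ee_pos: [396.2, 111.8, 199.3]
orientation: [0.187, -3.134, 0.001]
ft_force: [1.2, -0.0, -0.1]
width: 69.6
```

Run:
```python
from h import *
b=save("side","s3")[160:340,220:420,::-1]
cv2.imwrite("pics/c3.png",cv2.resize(b,None,fx=3,fy=3))
print([(round(a["confidence"],2),toworld(a["point"],"side").round(1)) for q in ("hasp_tab","lid_fin") for a in place_of(q,"side")])
```

```text
[(0.84, array([383.9, 110.3,  90.6])), (0.71, array([564.7, 100.6, 103.5]))]
```

View pics/c3.png

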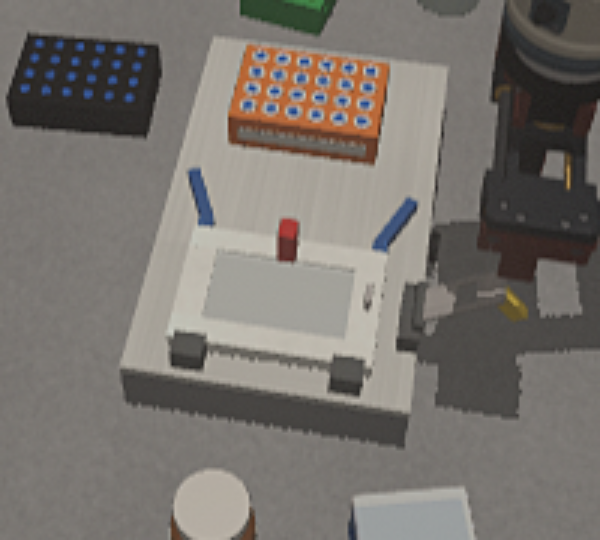

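>>> carry_out --targets '[[[0, 0, -7.1], [15, 0, 10], 60], [[0, 0, -14.2], [30, -2, 10], 60], [[0, 0, -21.3], [45, -4, 10], 60], [[0, 0, -28.4], [60, -5, 10], 60], [[0, 0, -35.5], [75, -6, 10], 60], [[0, 0, -42.6], [90, -7, 10], 60], [[0, 0, -49.7], [105, -8, 10], 60], [[0, 0, -56.8], [120, -9, 10], 60], [[0, 0, -63.9], [135, -10, 10], 60], [[0, 0, -71], [150, -12, 10], 60]]'

```text
t: 8.12
ee_pos: [546.6, 99.8, 206.7]
orientation: [-1.676, -2.655, 0.003]
ft_force: [-0.5, -0.3, 0.9]
width: 60.3
```

>>> carry_out --targets '[[[0, 0, -7], [17.1, -1.3, 0], 60], [[0, 0, -14], [17.1, -1.3, -20], 60], [[0, 0, -19], [17.1, -1.3, -50], 60], [[0, 0, -19], [17.1, -1.3, -70], 60], [[0, 0, -19], [17.1, -1.3, -70], 60], [[0, 0, -19], [17.1, -1.3, -70], 60]]'

```text
t: 8.62
ee_pos: [562.4, 98.4, 136.5]
orientation: [-2.082, -2.348, 0.006]
ft_force: [0.5, -0.1, 1.1]
width: 60.2
```

Run:
```python
from h import *
b=save("side","s4")[160:340,220:420,::-1]
cv2.imwrite("pics/c4.png",cv2.resize(b,None,fx=3,fy=3))
```

```text
(no output)
```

View pics/c4.png

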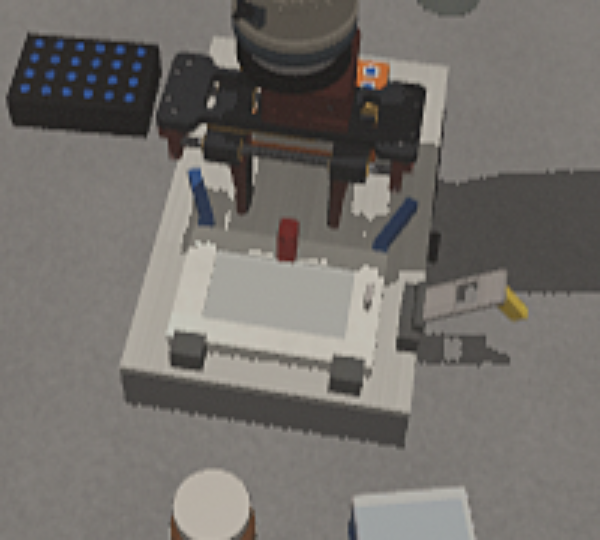

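Fingers (240,195) and (337,205) straddle the red fin at (288,238). Going down and closing.

>>> carry_out --targets '[[[0, 0, 0], [0, 0, -25], 50], [[0, 0, 0], [0, 0, -49], 50], [[0, 0, 0], [0, 0, -49], 40], [[0, 0, 0], [0, 0, -49], 0], [[0, 0, 0], [0, 0, -49], 0], [[0, 0, 0], [0, 0, -49], 0], [[0, 0, 0], [0, 0, -49], 0], [[0, 0, 0], [0, 0, -49], 0], [[0, 0, 0], [0, 0, -49], 0], [[0, 0, 0], [0, 0, -49], 0]]'

```text
t: 9.5
ee_pos: [562.8, 98.5, 90.6]
orientation: [-2.083, -2.35, 0.003]
ft_force: [-6.7, -0.9, 7.4]
width: 14.0
```

>>> carry_out --targets '[[[0, 0, 0], [0, 0, 0], 0], [[0, 0, 0], [0, 0, 0], 0], [[0, 0, 0], [0, 0, 0], 0]]'

```text
t: 9.75
ee_pos: [562.8, 98.5, 90.6]
orientation: [-2.083, -2.35, 0.002]
ft_force: [-5.3, -0.3, 8.3]
width: 14.3
```

>>> carry_out --targets '[[[0, 0, 0], [-0.4, 3, 7.5], 0], [[0, 0, 0], [-0.8, 6.5, 15], 0], [[0, 0, 0], [-1.9, 15.5, 28.6], 0], [[0, 0, 0], [-3.2, 26.7, 40.5], 0], [[0, 0, 0], [-4.8, 39.8, 50.2], 0], [[0, 0, 0], [-6.5, 54.4, 57.5], 0], [[0, 0, 0], [-8.4, 70, 62.1], 0], [[0, 0, 0], [-8.4, 70, 62.1], 0]]'

```text
t: 10.42
ee_pos: [553.4, 170.9, 153.2]
orientation: [-2.082, -2.35, 0.004]
ft_force: [-9.1, -3.1, 4.7]
width: 13.6
```

>>> carry_out --targets '[[[0, 0, 0], [-1.9, 16.1, 1.8], 0], [[0, 0, 0], [-3.8, 32.4, 0.8], 0], [[0, 0, 0], [-5.7, 48.2, -3.1], 0], [[0, 0, 0], [-7.5, 63, -9.7], 0], [[0, 0, 0], [-8.2, 69, -13.5], 0], [[0, 0, 0], [-8.2, 69, -13.5], 0], [[0, 0, 0], [-8.2, 69, -13.5], 0], [[0, 0, 0], [-8.2, 69, -13.5], 0]]'

```text
t: 11.08
ee_pos: [544.4, 240.4, 140.3]
orientation: [-2.082, -2.346, 0.002]
ft_force: [-15.3, 5.4, 13.8]
width: 13.3
```

Run:
```python
from h import *
b=save("side","s5")[120:340,220:440,::-1]
a=save("top","t5")[130:330,150:400,::-1]
cv2.imwrite("pics/c5.png",np.hstack([cv2.resize(b,(400,400)),cv2.resize(a,(400,320),).copy() if 0 else cv2.resize(a[:,:200],(400,400))]))
```

```text
(no output)
```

View pics/c5.png

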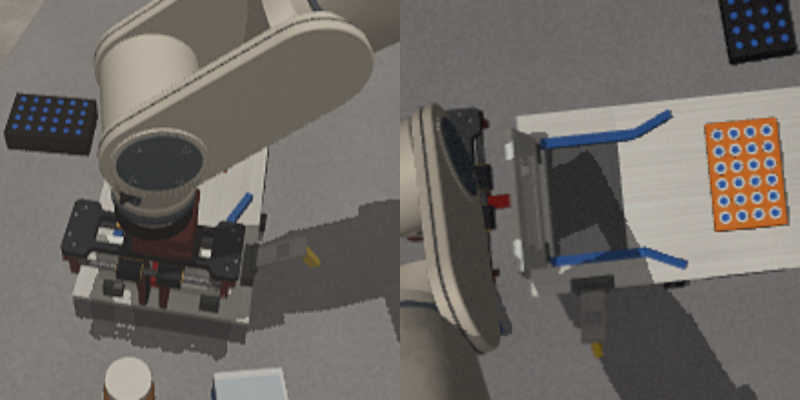

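The lid stands open past upright (its edge at (530,205) in the right half), and the pocket is exposed. Releasing and raising.

>>> carry_out --targets '[[[0, 0, 0], [0, 0, 0], 50], [[0, 0, 0], [0, 0, 0], 50], [[0, 0, 0], [0, 0, 0], 50], [[0, 0, 0], [0, 0, 0], 50], [[0, 0, 0], [0, 0, 0], 50], [[0, 0, 0], [0, 0, 30], 50], [[0, 0, 0], [0, 0, 65], 50], [[0, 0, 0], [0, 0, 100], 50], [[0, 0, 0], [0, 0, 100], 50]]'

```text
t: 11.93
ee_pos: [551.2, 239.1, 245.3]
orientation: [2.082, 2.346, 0.016]
ft_force: [1.1, 1.4, 0.4]
width: 49.9
```

Run:
```python
from h import *
for n in("top","side"):
    im=save(n,n+"6")
    print(n,[(q,round(a["confidence"],2),toworld(a["point"],n).round(1)) for q in ("lid_fin","lid_hinge","rack","hasp_tab") for a in place_of(q,n)])
b=cv2.imread("pics/side6.png")[120:340,220:440]
a=cv2.imread("pics/top6.png")[130:330,190:390]
cv2.imwrite("pics/c6.png",np.hstack([cv2.resize(b,(400,400)),cv2.resize(a,(400,400))]))
```

```text
top [('lid_fin', 0.57, array([547.8, 224.7, 163.2])), ('lid_hinge', 0.68, array([553.5, 187.8,  77.8])), ('rack', 0.94, array([ 8.141e+02, -7.340e+01,  5.000e-01])), ('rack', 0.77, array([591.6, -58.3,  62.4])), ('rack', 0.77, array([ 657.7, -283.5,    0.9])), ('rack', 0.25, array([566. ,  72. ,  63.5])), ('hasp_tab', 0.86, array([385.2, 107.8, 100.1]))]
side [('lid_fin', 0.67, array([547.9, 229.2, 160.9])), ('lid_hinge', 0.66, array([550.4, 186.9,  75.3])), ('rack', 0.74, array([813.9, -66.9,   0. ])), ('rack', 0.69, array([596.8, -53.4,  58.6])), ('hasp_tab', 0.81, array([383.7, 106.4,  98.4]))]
```

View pics/c6.png

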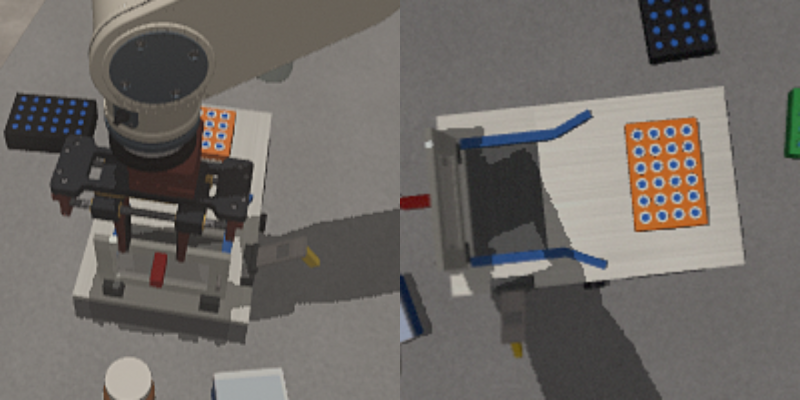

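>>> carry_out --targets '[[[0, 0, 0], [5, -30, 0], 60], [[0, 0, 0], [10, -65, 0], 70], [[0, 0, 0], [15, -100, 0], 80], [[0, 0, 0], [20, -136, 0], 80], [[0, 0, 0], [25, -172, 0], 80], [[0, 0, 0], [30, -208, 0], 80], [[0, 0, 0], [35, -245, 0], 80], [[0, 0, 0], [40, -282, 0], 80], [[0, 0, 0], [44, -320, 0], 80], [[0, 0, 0], [48, -362, 0], 80]]'

```text
t: 13.27
ee_pos: [595.1, -125.3, 237.8]
orientation: [-2.084, -2.35, 0.0]
ft_force: [1.2, 0.3, 0.1]
width: 80.0
```

>>> carry_out --targets '[[[0, 0, 0], [0, 0, -35], 80], [[0, 0, 0], [0, 0, -70], 80], [[0, 0, 0], [0, 0, -100], 80], [[0, 0, 0], [0, 0, -120], 80], [[0, 0, 0], [0, 0, -120], 80], [[0, 0, 0], [0, 0, -120], 80]]'

```text
t: 13.77
ee_pos: [594.5, -123.7, 117.1]
orientation: [-2.083, -2.348, 0.002]
ft_force: [0.4, -0.7, 0.1]
width: 80.0
```

Run:
```python
from h import *
o=monitor.get_obs(); print(o["ee_pos"],o["orientation"],o["width"])
b=save("side","side7")[120:320,240:440,::-1]
a=save("top","top7")[130:330,190:390,::-1]
cv2.imwrite("pics/c7.png",np.hstack([cv2.resize(b,(400,400)),cv2.resize(a,(400,400))]))
```

```text
[ 594.53578289 -123.67388236  117.12437337] [-2.08344687e+00 -2.34799615e+00  2.14006697e-03] 79.96799953872754
```

View pics/c7.png

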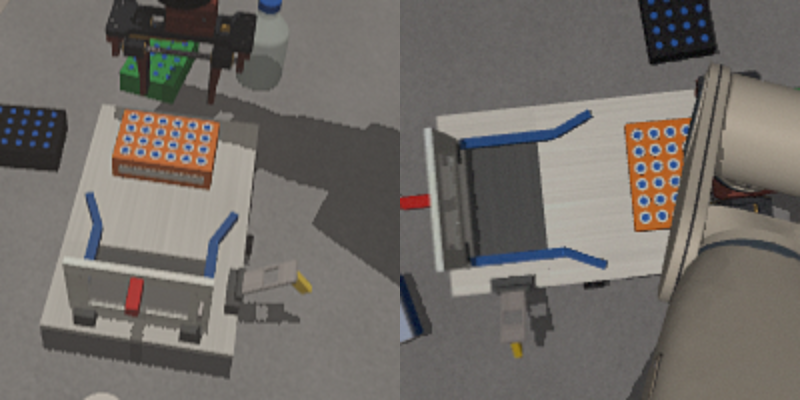

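>>> carry_out --targets '[[[0, 0, 0], [0, 0, -25], 80], [[0, 0, 0], [0, 0, -46], 80], [[0, 0, 0], [0, 0, -46], 80], [[0, 0, 0], [0, 0, -46], 80], [[0, 0, 0], [-1, 10, -46], 80], [[0, 0, 0], [-2, 14, -46], 80], [[0, 0, 0], [-2.5, 18, -46], 80], [[0, 0, 0], [-3, 22, -46], 80], [[0, 0, 0], [-3.5, 26, -46], 80]]'

```text
t: 14.62
ee_pos: [592.6, -97.7, 73.3]
orientation: [2.083, 2.349, 0.001]
ft_force: [0.9, -3.4, 1.7]
width: 79.8
```

```bash
cat > rk.py <<'E'
from h import *
x0,y0,ya=567.4,68.9,.1186
def rack(n="top",z=100,f=None):
    im=vision.get_image(n).astype(int)
    m=((im[:,:,0]>110)&(im[:,:,0]-im[:,:,2]>65)&(im[:,:,1]<150)).astype(np.uint8)
    m[:, :190]=0
    m=cv2.morphologyEx(m,cv2.MORPH_CLOSE,np.ones((9,9)))
    cs=max(cv2.findContours(m,0,1)[0],key=cv2.contourArea)
    b=cv2.boxPoints(cv2.minAreaRect(cs)); w=pix2plane(b,n,z)
    d=w[:,:2]-[x0,y0]; c,s=np.cos(ya),np.sin(ya); l=np.c_[d@[c,s],d@[-s,c]]
    print(n,"corners station",l.round(1).tolist(),"ctr",l.mean(0).round(1))
    if f:
        cv2.imwrite(f"pics/{f}.png",cv2.resize(im.astype(np.uint8)[120:330,190:400,::-1],(600,600)))
E
python3 - <<'E'
from rk import *
print(monitor.get_obs()["ft_force"])
rack("top",100,"t8"); rack("side",100,"s8")
E
```

```text
[ 0.88241392 -3.42881057  1.68900126]
top corners station [[73.3, -74.4], [68.5, -126.1], [-60.5, -113.4], [-55.6, -62.3]] ctr [  6.4 -94. ]
side corners station [[68.3, -58.6], [79.3, -148.3], [-55.1, -153.6], [-58.9, -64.5]] ctr [   8.4 -106.3]
```

View pics/s8.png

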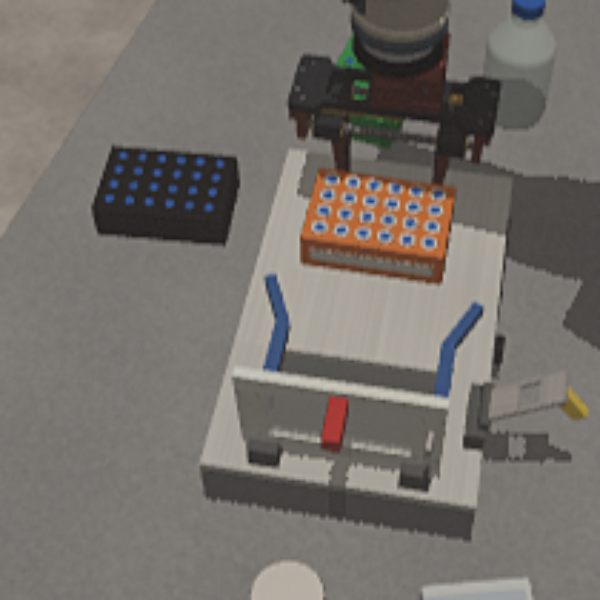

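>>> carry_out --targets '[[[0, 0, 0], [-1.6, 8.9, 0], 80], [[0, 0, 0], [-3.1, 17.8, 0], 80], [[0, 0, 0], [-4.7, 26.6, 0], 80], [[0, 0, 0], [-6.2, 35.5, 0], 80], [[0, 0, 0], [-7.8, 44.4, 0], 80], [[0, 0, 0], [-9.4, 53.3, 0], 80], [[0, 0, 0], [-10.9, 62.2, 0], 80], [[0, 0, 0], [-12.5, 71, 0], 80], [[0, 0, 0], [-14, 79.9, 0], 80], [[0, 0, 0], [-15.6, 88.8, 0], 80]]'

```text
t: 15.55
ee_pos: [575.5, -8.6, 72.1]
orientation: [-2.085, -2.349, 0.001]
ft_force: [1.0, -2.6, 1.4]
width: 80.2
```

```bash
python3 - <<'E'
from rk import *
print(monitor.get_obs()["ft_force"])
rack("top",100,"t9"); rack("side",100,"s9")
E
python3 -c "
import cv2,numpy as np
cv2.imwrite('pics/c9.png',cv2.resize(np.hstack([cv2.imread('pics/s9.png'),cv2.imread('pics/t9.png')]),(800,400)))"
```

```text
[ 1.04979628 -2.57588113  1.4196074 ]
top corners station [[9.2, 184.6], [9.8, 150.4], [-4.2, 149.9], [-4.8, 184.1]] ctr [  2.5 167.2]
side corners station [[61.5, 39.9], [70.8, -61.0], [-62.3, -60.3], [-63.3, 39.1]] ctr [  1.6 -10.6]
```

View pics/c9.png

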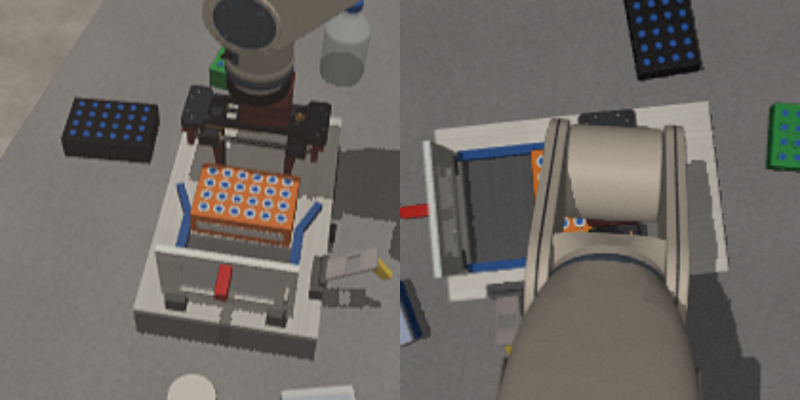

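>>> carry_out --targets '[[[0, 0, 0], [-0.9, 7.9, 0], 80], [[0, 0, 0], [-1.9, 15.9, 0], 80], [[0, 0, 0], [-2.8, 23.8, 0], 80], [[0, 0, 0], [-3.8, 31.8, 0], 80], [[0, 0, 0], [-4.7, 39.7, 0], 80], [[0, 0, 0], [-5.7, 47.7, 0], 80], [[0, 0, 0], [-6.6, 55.6, 0], 80], [[0, 0, 0], [-7.1, 59.6, 0], 80]]'

```text
t: 16.32
ee_pos: [569.3, 51.9, 72.4]
orientation: [2.084, 2.35, 0.001]
ft_force: [-0.5, -1.2, -0.4]
width: 80.1
```

Run:
```python
from rk import *
o=monitor.get_obs();print(o["ft_force"],o["ee_pos"])
rack("side",100,"s10")
```

```text
[-0.47025173 -1.19572177 -0.38631735] [569.33093132  51.85053444  72.37295961]
side corners station [[56.9, 128.8], [68.3, -3.1], [-63.0, -1.7], [-63.2, 128.3]] ctr [-0.3 63.1]
```

View pics/s10.png

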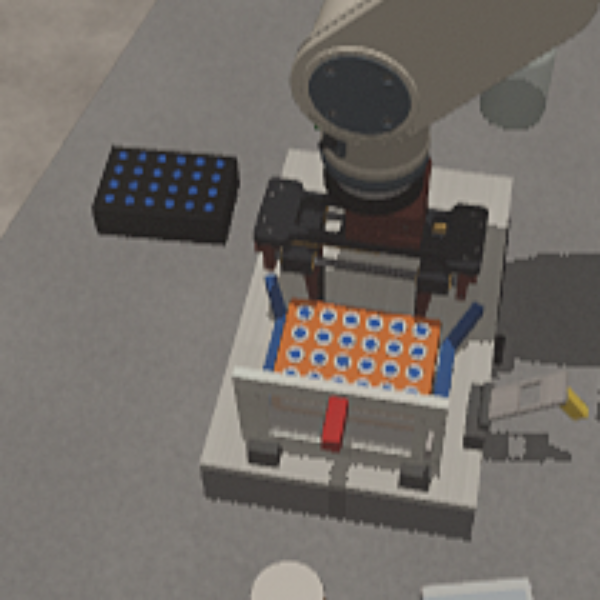

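>>> carry_out --targets '[[[0, 0, 0], [-0.6, 5, 0], 80], [[0, 0, 0], [-1.2, 10, 0], 80], [[0, 0, 0], [-1.7, 14, 0], 80], [[0, 0, 0], [-2.1, 18, 0], 80], [[0, 0, 0], [-2.5, 21, 0], 80], [[0, 0, 0], [-2.5, 21, 0], 80]]'

```text
t: 16.87
ee_pos: [566.5, 72.2, 72.2]
orientation: [-2.085, -2.35, -0.0]
ft_force: [-0.2, 0.6, 0.8]
width: 80.2
```

Run:
```python
from rk import *
o=monitor.get_obs();print(o["ft_force"],o["ee_pos"])
rack("side",100,"s11")
```

```text
[-0.20423624  0.59001924  0.79731081] [566.5230573   72.23656792  72.16652495]
side corners station [[56.4, 129.2], [66.6, 19.6], [-63.4, 19.5], [-64.2, 127.7]] ctr [-1.1 74. ]
```

View pics/s11.png

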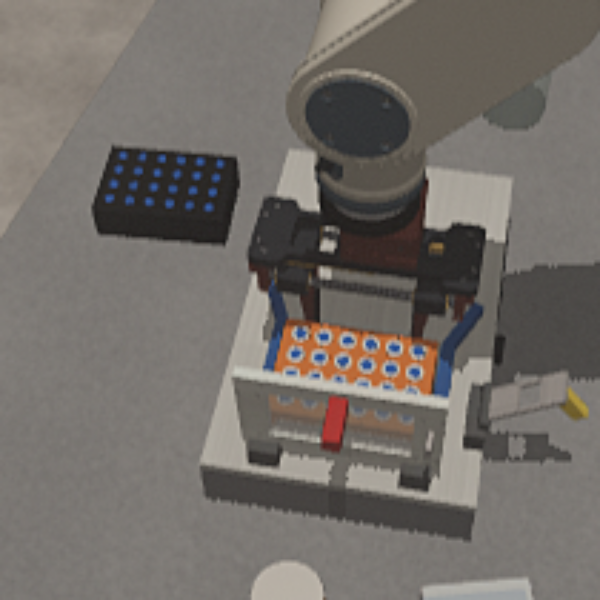

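>>> carry_out --targets '[[[0, 0, 0], [-0.1, 1, 0], 80], [[0, 0, 0], [-0.2, 2, 0], 80], [[0, 0, 0], [-0.3, 2.5, 0], 80], [[0, 0, 0], [-0.3, 2.5, 0], 80]]'

```text
t: 17.25
ee_pos: [566.3, 74.0, 72.2]
orientation: [2.085, 2.35, -0.0]
ft_force: [0.6, 0.1, -0.2]
width: 79.9
```

Run:
```python
from rk import *
o=monitor.get_obs();print(o["ft_force"],o["ee_pos"])
rack("side",100,"s12");rack("side",92)
```

```text
[ 0.5988421   0.10934763 -0.21321337] [566.28748292  74.01325325  72.15539294]
side corners station [[56.4, 129.2], [66.4, 22.0], [-63.4, 21.9], [-64.2, 127.7]] ctr [-1.2 75.2]
side corners station [[57.8, 124.5], [67.9, 16.3], [-63.2, 16.1], [-64.0, 123.0]] ctr [-0.4 70. ]
```

>>> carry_out --targets '[[[0, 0, 0], [-0.1, 1, 0], 80], [[0, 0, 0], [-0.2, 2, 0], 80], [[0, 0, 0], [-0.2, 2, 0], 80], [[0, 0, 0], [-0.2, 2, 0], 80]]'

```text
t: 17.68
ee_pos: [566.0, 76.2, 72.1]
orientation: [-2.085, -2.35, 0.0]
ft_force: [0.7, -0.7, -0.6]
width: 79.6
```

Run:
```python
from rk import *
o=monitor.get_obs();print(o["ft_force"],o["ee_pos"])
rack("side",100,"s13");rack("side",92)
```

```text
[ 0.67556895 -0.71229281 -0.60910576] [565.99419537  76.16200759  72.14367493]
side corners station [[57.2, 128.5], [65.8, 22.8], [-63.5, 24.6], [-63.2, 128.7]] ctr [-0.9 76.2]
side corners station [[58.6, 123.9], [67.3, 17.1], [-63.3, 18.9], [-63.0, 124.1]] ctr [-0.1 71. ]
```

View pics/s13.png

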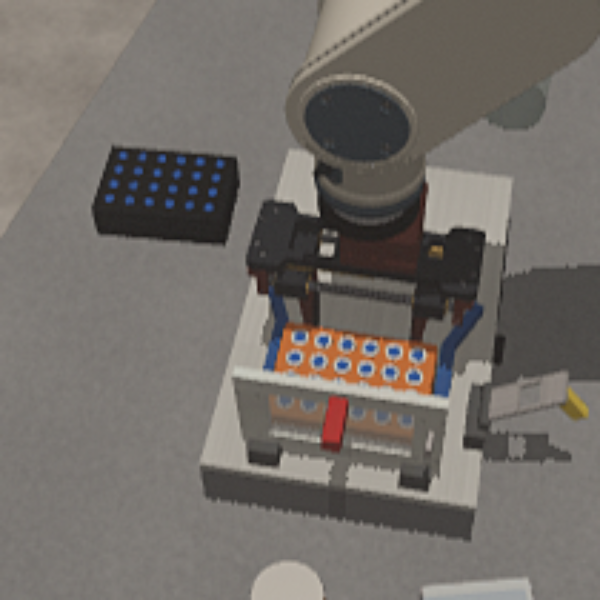

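>>> carry_out --targets '[[[0, 0, 0], [-0.1, 1, 0], 80], [[0, 0, 0], [-0.2, 2, 0], 80], [[0, 0, 0], [-0.2, 2, 0], 80], [[0, 0, 0], [-0.2, 2, 0], 80]]'

```text
t: 18.12
ee_pos: [565.8, 78.2, 72.2]
orientation: [-2.085, -2.35, -0.0]
ft_force: [-0.3, -0.2, -1.0]
width: 80.0
```

Run:
```python
from rk import *
o=monitor.get_obs();print(o["ft_force"],o["ee_pos"])
rack("side",100,"s14");rack("side",92)
```

```text
[-0.28443747 -0.2312387  -1.00573044] [565.8480223   78.21065205  72.18547447]
side corners station [[57.2, 128.5], [65.6, 25.2], [-63.5, 27.0], [-63.2, 128.7]] ctr [-1.  77.4]
side corners station [[58.6, 123.9], [67.1, 19.5], [-63.3, 21.3], [-63.0, 124.1]] ctr [-0.2 72.2]
```

>>> carry_out --targets '[[[0, 0, 0], [-0.1, 1, 0], 80], [[0, 0, 0], [-0.2, 2, 0], 80], [[0, 0, 0], [-0.2, 2, 0], 80], [[0, 0, 0], [-0.2, 2, 0], 80]]'

```text
t: 18.55
ee_pos: [565.6, 80.2, 72.2]
orientation: [-2.085, -2.35, -0.0]
ft_force: [-0.3, -0.2, -1.1]
width: 80.0
```

```bash
python3 - <<'E'
from rk import *
o=monitor.get_obs();print(o["ft_force"],o["ee_pos"])
rack("side",100,"s15");rack("side",92)
E
python3 -c "
import cv2,numpy as np
cv2.imwrite('pics/c15.png',np.hstack([cv2.resize(cv2.imread(f'pics/s{i}.png')[250:450,200:500],(400,267)) for i in(14,15)]))"
```

```text
[-0.28480619 -0.22781083 -1.0808463 ] [565.64056924  80.17352725  72.15444666]
side corners station [[56.4, 129.2], [65.8, 28.2], [-63.4, 27.9], [-64.2, 127.7]] ctr [-1.3 78.2]
side corners station [[57.8, 124.5], [67.3, 22.5], [-63.2, 22.2], [-64.0, 123.0]] ctr [-0.5 73.1]
```

View pics/c15.png

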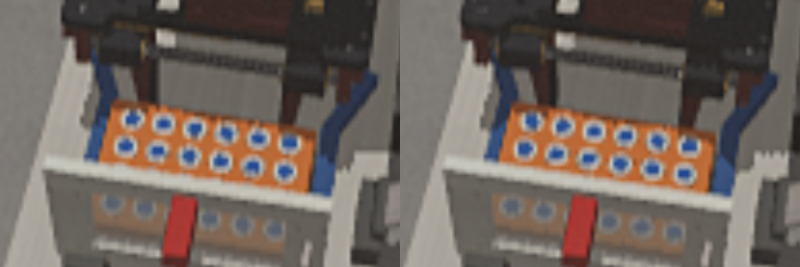

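Forces are near zero and the rear edge reads about y 22 if dropped. Backing off to look with both cameras.

>>> carry_out --targets '[[[0, 0, 0], [1, -10, 0], 80], [[0, 0, 0], [5, -40, 0], 80], [[0, 0, 0], [9, -75, 0], 80], [[0, 0, 0], [9, -75, 35], 80], [[0, 0, 0], [9, -75, 75], 80], [[0, 0, 0], [9, -110, 115], 80], [[0, 0, 0], [9, -150, 140], 80], [[0, 0, 0], [9, -190, 140], 80], [[0, 0, 0], [9, -220, 140], 80], [[0, 0, 0], [9, -220, 140], 80]]'

```text
t: 19.48
ee_pos: [575.3, -146.6, 214.0]
orientation: [2.087, 2.342, 0.001]
ft_force: [-0.2, 0.0, -0.2]
width: 79.8
```

```bash
python3 - <<'E'
from rk import *
rack("top",92,"t16");rack("top",100);rack("side",92,"s16")
for n in("top","side"):
    print(n,[(q,round(a["confidence"],2),toworld(a["point"],n).round(1)) for q in ("lid_fin","rack","hasp_tab") for a in place_of(q,n)])
c,s=np.cos(ya),np.sin(ya)
W=lambda x,y,z:[x0+c*x-s*y,y0+s*x+c*y,z]
print(W(0,65,52))
for n,f in(("top","t16"),("side","s16")):
    im=cv2.imread(f"pics/{f}.png"); k=600/210
    for P,col in (([W(x,y,92) for x,y in((-64,22),(64,22),(64,108),(-64,108))],(255,0,255)),):
        q=((proj(P,n)-[190,120])*k).astype(int); cv2.polylines(im,[q],True,col,1)
    cv2.imwrite(f"pics/{f}o.png",im[200:500])
    cv2.imwrite(f"pics/{f}n.png",im)
E
python3 -c "
import cv2,numpy as np
a=cv2.imread('pics/t16n.png');b=cv2.imread('pics/s16n.png')
cv2.imwrite('pics/c16.png',np.hstack([cv2.resize(a[50:450,0:400],(400,400)),cv2.resize(b[200:600,150:550],(400,400))]))"
```

```text
top corners station [[64.0, 111.1], [63.5, 26.5], [-64.8, 26.1], [-64.2, 109.7]] ctr [-0.4 68.4]
top corners station [[63.1, 109.5], [62.4, 25.5], [-65.0, 25.5], [-64.3, 108.5]] ctr [-0.9 67.2]
side corners station [[58.0, 124.4], [67.3, 21.9], [-63.2, 22.1], [-63.8, 123.2]] ctr [-0.4 72.9]
top [('lid_fin', 0.84, array([545.6, 227.9, 160.2])), ('lid_fin', 0.55, array([ 510.8, -315.2,    2.1])), ('rack', 0.95, array([561.2, 130.8,  62.1])), ('rack', 0.95, array([812.3, -68.7,  -2.3])), ('hasp_tab', 0.95, array([384. , 107.2, 101.5])), ('hasp_tab', 0.35, array([ 510.8, -311.5,    3. ]))]
side [('lid_fin', 0.98, array([545.1, 226.2, 161.2])), ('rack', 0.88, array([812.3, -68.1,   1.9])), ('rack', 0.87, array([564.7, 133.8,  54.7])), ('rack', 0.86, array([ 661.8, -279. ,   -2.9])), ('hasp_tab', 0.62, array([384.9, 109.4,  96.1])), ('hasp_tab', 0.37, array([408.2, 308.3,  -2. ]))]
[np.float64(559.7090597082364), np.float64(133.4433918959062), 52]
```

View pics/c16.png

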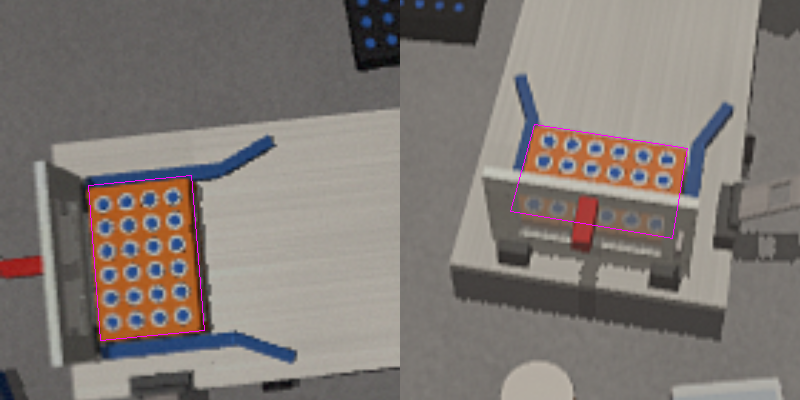

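```bash
cat > caps.py <<'E'
from h import *
x0,y0,ya=567.4,68.9,.1186
c,s=np.cos(ya),np.sin(ya)
def W(l): l=np.array(l,float); return np.c_[x0+c*l[:,0]-s*l[:,1],y0+s*l[:,0]+c*l[:,1],l[:,2]]
def caps(im,n,ctr):  # predicted grid -> refine with white+blue blob centroids
    im=im[:,:,::-1].astype(float) if 0 else im.astype(float)
    score=np.clip(im[:,:,2]-im[:,:,0]*0.55,0,None) # high blue rel to red: caps vs orange
    px,py=PITCH
    out={}
    for i in range(4):
        for j in range(6):
            l=[ctr[0]+(j-2.5)*px,ctr[1]+(i-1.5)*py,ctr[2]]
            u=proj(W([l]),n)[0]
            for _ in range(6):
                yy,xx=np.mgrid[0:im.shape[0],0:im.shape[1]]
                w=np.exp(-((xx-u[0])**2+(yy-u[1])**2)/(2*2.0**2))*score
                v=np.array([(w*xx).sum(),(w*yy).sum()])/w.sum(); 
                if np.linalg.norm(v-u)<.01: break
                u=v
            out[i,j]=u
    return out
def tri(a,b):
    r={}
    def PM(n): m,R,t=cam(n); return np.c_[R,t],np.array(m["K"],float),np.array(m["dist"],float)
    for k in a:
        if k not in b: continue
        U=[]
        for n,p in(("top",a[k]),("side",b[k])):
            P,K,D=PM(n); U.append((P,cv2.undistortPoints(p.reshape(1,1,2),K,D).reshape(2,1)))
        X=cv2.triangulatePoints(U[0][0],U[1][0],U[0][1],U[1][1])[:,0]; X=X[:3]/X[3]
        d=X[:2]-[x0,y0]; r[k]=np.array([d@[c,s],d@[-s,c],X[2]])
    return r
PITCH=(20,20)
E
python3 - <<'E'
import caps; from caps import *
np.set_printoptions(precision=1,suppress=True)
for nm,ft,fs,ctr in (("init","pics/top0.png","pics/side0.png",(9,-128,100)),("now",None,None,(0,66,92))):
    if ft: T=cv2.imread(ft)[:,:,::-1];S=cv2.imread(fs)[:,:,::-1]
    else: T=vision.get_image("top");S=vision.get_image("side"); cv2.imwrite("pics/top17.png",T[:,:,::-1]);cv2.imwrite("pics/side17.png",S[:,:,::-1])
    a=caps.caps(T,"top",ctr);b=caps.caps(S,"side",ctr)
    r=tri(a,b)
    print(nm)
    for i in range(4): print(i,[r[i,j].round(1).tolist() for j in range(6)])
    for n,im,q in(("t",T,a),("s",S,b)):
        p=np.array(list(q.values())); o=np.floor(p.min(0)-12).astype(int)
        cr=cv2.resize(im[o[1]:o[1]+90,o[0]:o[0]+90,::-1].copy(),None,fx=4,fy=4)
        for u in p: cv2.circle(cr,tuple(int(v) for v in (u-o+.5)*4),2,(0,255,0),-1)
        cv2.imwrite(f"pics/cap_{nm}_{n}.png",cr)
A=[cv2.imread(f"pics/cap_{x}.png") for x in("init_t","init_s","now_t","now_s")]
A=[cv2.copyMakeBorder(x,0,360-x.shape[0],0,360-x.shape[1],0) for x in A]
cv2.imwrite("pics/cap.png",cv2.resize(np.vstack([np.hstack(A[:2]),np.hstack(A[2:])]),(600,600)))
E
```

```text
Traceback (most recent call last):
AttributeError: 'function' object has no attribute 'caps'
```

```bash
cat > runcaps.py <<'E'
import caps as C; from caps import tri; from h import *
np.set_printoptions(precision=1,suppress=True)
import sys
tag=sys.argv[1]
for nm,ft,fs,ctr in (("init","pics/top0.png","pics/side0.png",(9,-128,100)),("now",None,None,(0,66,92))):
    if ft: T=cv2.imread(ft)[:,:,::-1];S=cv2.imread(fs)[:,:,::-1]
    else: T=vision.get_image("top");S=vision.get_image("side"); cv2.imwrite(f"pics/top{tag}.png",T[:,:,::-1]);cv2.imwrite(f"pics/side{tag}.png",S[:,:,::-1])
    a=C.caps(T,"top",ctr);b=C.caps(S,"side",ctr)
    r=tri(a,b)
    print(nm)
    for i in range(4): print(i,[r[i,j].round(1).tolist() for j in range(6)], np.mean([r[i,j] for j in range(6)],0))
    for n,im,q in(("t",T,a),("s",S,b)):
        p=np.array(list(q.values())); o=np.floor(p.min(0)-12).astype(int)
        cr=cv2.resize(im[o[1]:o[1]+90,o[0]:o[0]+90,::-1].copy(),(360,360))
        for u in p: cv2.circle(cr,tuple(int(v) for v in (u-o+.5)*4),2,(0,255,0),-1)
        cv2.imwrite(f"pics/cap_{nm}_{n}.png",cr)
A=[cv2.imread(f"pics/cap_{x}.png") for x in("init_t","init_s","now_t","now_s")]
cv2.imwrite(f"pics/cap{tag}.png",cv2.resize(np.vstack([np.hstack(A[:2]),np.hstack(A[2:])]),(600,600)))
E
python3 runcaps.py 17
```

```text
init
0 [[-40.5, -158.4, 98.4], [-21.1, -158.1, 98.8], [-1.4, -158.2, 98.2], [18.0, -157.8, 99.2], [37.3, -157.7, 99.5], [57.2, -157.9, 98.5]] [   8.3 -158.    98.8]
1 [[-40.4, -138.6, 98.8], [-21.3, -138.7, 98.4], [-1.5, -138.6, 99.2], [17.8, -138.5, 98.6], [37.6, -138.3, 98.9], [57.0, -138.2, 98.8]] [   8.2 -138.5   98.8]
2 [[-40.6, -119.2, 98.8], [-21.3, -118.7, 99.3], [-1.5, -118.9, 99.0], [17.9, -118.8, 98.7], [37.5, -118.7, 98.8], [56.9, -119.0, 98.8]] [   8.1 -118.9   98.9]
3 [[-40.7, -99.5, 99.5], [-21.4, -99.5, 99.6], [-1.7, -99.4, 99.6], [17.7, -99.4, 99.7], [37.1, -99.4, 99.8], [56.8, -99.3, 99.7]] [  8.  -99.4  99.6]
now
0 [[-48.8, 39.1, 97.9], [-29.2, 39.3, 98.0], [-9.6, 39.1, 98.0], [9.9, 39.1, 97.9], [29.2, 39.2, 97.8], [48.7, 39.2, 98.3]] [ 0.  39.2 98. ]
1 [[-48.9, 58.5, 96.1], [-29.3, 58.4, 96.1], [-9.8, 58.4, 95.6], [9.6, 58.5, 95.8], [29.2, 58.4, 95.7], [48.7, 58.6, 95.8]] [-0.1 58.5 95.8]
2 [[-49.8, 77.4, 97.6], [-30.0, 77.3, 97.1], [-10.4, 77.5, 97.0], [9.4, 77.4, 98.0], [29.0, 77.6, 96.4], [48.8, 77.8, 96.0]] [-0.5 77.5 97. ]
3 [[-49.5, 97.1, 94.0], [-29.4, 97.1, 94.1], [-10.1, 97.0, 94.0], [16.7, 97.3, 98.1], [29.1, 97.1, 94.1], [48.5, 97.1, 94.5]] [ 0.9 97.1 94.8]
```

View pics/cap17.png

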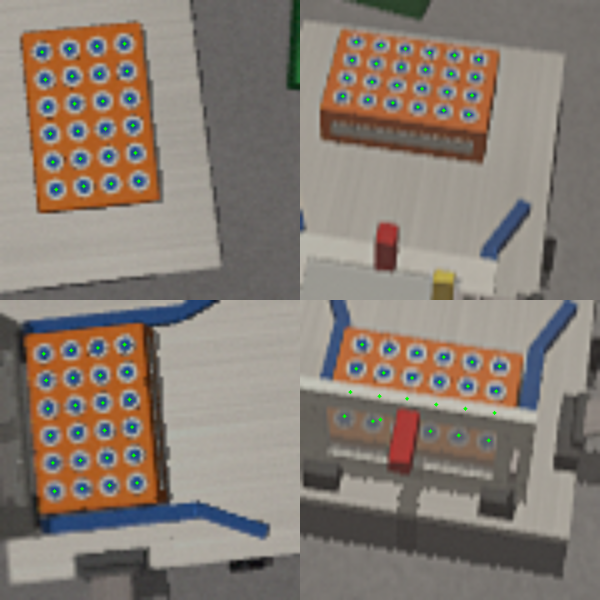

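The caps triangulated with both cameras (the starting picture gave a -1.1 mm bias) put the rear row at z 98, so the rack leans about 0.07 rad forward with its rear still on the lip. Pushing a bit further.

>>> carry_out --targets '[[[0, 0, 0], [0, 40, 0], 80], [[0, 0, 0], [-2, 80, 0], 80], [[0, 0, 0], [-4, 120, 0], 80], [[0, 0, 0], [-5, 150, -20], 80], [[0, 0, 0], [-5, 170, -60], 80], [[0, 0, 0], [-5, 175, -100], 80], [[0, 0, 0], [-5, 175, -140], 80], [[0, 0, 0], [-7, 195, -140], 80], [[0, 0, 0], [-8.5, 214, -140], 80], [[0, 0, 0], [-9, 220, -140], 80]]'

```text
t: 20.87
ee_pos: [564.7, 82.0, 70.8]
orientation: [-2.082, -2.35, 0.003]
ft_force: [0.2, -0.7, -0.3]
width: 80.2
```

>>> carry_out --targets '[[[0, 0, 0], [-0.1, 1, 0], 80], [[0, 0, 0], [-0.2, 2, 0], 80], [[0, 0, 0], [-0.2, 2, 0], 80], [[0, 0, 0], [-0.2, 2, 0], 80]]'

```text
t: 21.2
ee_pos: [565.9, 81.6, 72.9]
orientation: [2.085, 2.349, 0.002]
ft_force: [1.0, 0.6, -0.1]
width: 80.0
```

```bash
cat > sidec.py <<'E'
# rear row caps seen by the side camera only: pixel rows + implied tilt
import caps as C; from h import *
import sys
S=vision.get_image("side"); cv2.imwrite(f"pics/side{sys.argv[1]}.png",S[:,:,::-1])
b=C.caps(S,"side",(0,68,float(sys.argv[2]) if len(sys.argv)>2 else 96))
for i in (0,1): print(i,np.round([b[i,j] for j in (0,2,5)],1).tolist())
o=monitor.get_obs();print(o["ft_force"].round(1),o["ee_pos"].round(1))
E
python3 sidec.py 18
```

```text
0 [[335.2, 246.9], [318.6, 244.3], [293.9, 240.6]]
1 [[334.1, 254.0], [317.3, 251.5], [292.4, 247.5]]
[ 0.  -0.3  0.6] [565.9  81.5  72.8]
```

Run:
```python
import caps as C; from h import *
for f in("side17","side18"):
    S=cv2.imread(f"pics/{f}.png")[:,:,::-1]
    b=C.caps(S,"side",(0,68,96))
    for i in (0,1): print(f,i,np.round([b[i,j] for j in (0,2,5)],2).tolist())
def uv(l): return proj(C.W([l]),"side")[0].round(1)
for l in((0,39,98),(0,39,91),(0,58.5,96),(0,58.5,91),(0,35.5,90.9)): print(l,uv(l))
```

```text
side17 0 [[335.48, 245.37], [318.74, 242.74], [294.15, 238.85]]
side17 1 [[334.26, 252.77], [317.37, 250.15], [292.36, 246.22]]
side18 0 [[335.2, 246.91], [318.6, 244.26], [293.92, 240.63]]
side18 1 [[334.05, 253.96], [317.28, 251.48], [292.41, 247.51]]
(0, 39, 98) [314.8 242.1]
(0, 39, 91) [314.8 243.8]
(0, 58.5, 96) [313.3 249.5]
(0, 58.5, 91) [313.3 250.7]
(0, 35.5, 90.9) [315.  242.6]
```

>>> carry_out --targets '[[[0, 0, 0], [1, -10, 0], 80], [[0, 0, 0], [5, -40, 0], 80], [[0, 0, 0], [9, -75, 0], 80], [[0, 0, 0], [9, -75, 35], 80], [[0, 0, 0], [9, -75, 75], 80], [[0, 0, 0], [9, -110, 115], 80], [[0, 0, 0], [9, -150, 140], 80], [[0, 0, 0], [9, -190, 140], 80], [[0, 0, 0], [9, -220, 140], 80], [[0, 0, 0], [9, -220, 140], 80]]'

```text
t: 22.08
ee_pos: [574.9, -145.1, 214.1]
orientation: [2.088, 2.341, 0.0]
ft_force: [0.8, 0.2, -0.4]
width: 80.2
```

```bash
python3 runcaps.py 19|sed -n '/now/,$p'
```

```text
now
0 [[-48.6, 38.5, 91.6], [-29.0, 38.6, 91.3], [-9.4, 38.9, 91.7], [9.9, 39.0, 91.9], [29.6, 39.2, 91.8], [49.1, 39.2, 91.6]] [ 0.3 38.9 91.6]
1 [[-48.6, 58.2, 90.5], [-28.9, 58.4, 90.5], [-9.5, 58.4, 90.1], [10.0, 58.8, 90.2], [29.5, 58.8, 90.6], [48.9, 59.1, 91.2]] [ 0.2 58.6 90.5]
2 [[-49.6, 76.6, 97.8], [-30.0, 76.8, 98.1], [-10.4, 77.0, 98.0], [9.1, 76.9, 99.2], [28.7, 77.2, 97.1], [48.4, 77.7, 97.2]] [-0.7 77.  97.9]
3 [[-49.4, 96.9, 92.7], [-29.4, 96.9, 92.8], [-10.1, 97.2, 92.8], [16.7, 97.5, 97.4], [29.1, 97.4, 93.4], [48.5, 97.5, 93.4]] [ 0.9 97.2 93.7]
```

View pics/cap19.png

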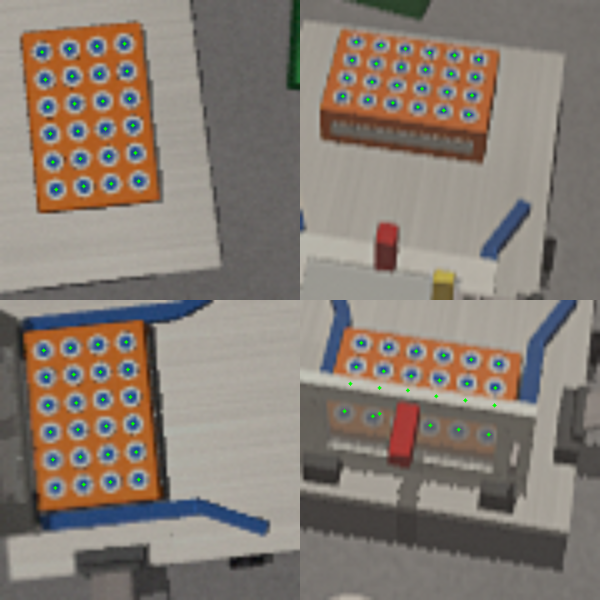

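The rear has dropped: its caps now read z 91.6 and 90.5, against about 91 expected when seated. I'll press lightly on the rack's top so it seats flat, with the fingertips short of the lid.

>>> carry_out --targets '[[[0, 0, 0], [-2, 40, 0], 60], [[0, 0, 0], [-4, 80, 0], 60], [[0, 0, 0], [-6, 120, 0], 60], [[0, 0, 0], [-8, 160, 0], 60], [[0, 0, 0], [-10, 195, 0], 60], [[0, 0, 0], [-12, 230, -20], 60], [[0, 0, 0], [-14, 258, -50], 60], [[0, 0, 0], [-14, 262, -80], 60], [[0, 0, 0], [-14, 262, -105], 60], [[0, 0, 0], [-14, 262, -110], 60]]'

```text
t: 23.02
ee_pos: [556.6, 125.3, 97.9]
orientation: [-2.078, -2.349, 0.009]
ft_force: [-0.3, -0.6, 0.0]
width: 59.9
```

>>> carry_out --targets '[[[0, 0, 0], [0, 0, -2], 60], [[0, 0, 0], [0, 0, -5], 60], [[0, 0, 0], [0, 0, -8], 60], [[0, 0, 0], [0, 0, -9], 60], [[0, 0, 0], [0, 0, -9], 60], [[0, 0, 0], [0, 0, -9], 60]]'

```text
t: 23.52
ee_pos: [561.0, 123.9, 94.0]
orientation: [2.085, 2.349, 0.002]
ft_force: [-0.2, -0.5, 0.3]
width: 59.7
```

>>> carry_out --targets '[[[0, 0, 0], [0, 0, -1], 60], [[0, 0, 0], [0, 0, -2], 60], [[0, 0, 0], [0, 0, -2], 60], [[0, 0, 0], [0, 0, -2], 60]]'

```text
t: 23.85
ee_pos: [561.0, 124.0, 92.3]
orientation: [2.085, 2.349, 0.001]
ft_force: [-2.6, -0.7, 8.9]
width: 59.9
```

>>> carry_out --targets '[[[0, 0, 0], [0, 0, -1], 60], [[0, 0, 0], [0, 0, -1], 60], [[0, 0, 0], [0, 0, -1], 60]]'

```text
t: 24.1
ee_pos: [561.0, 124.0, 92.3]
orientation: [2.085, 2.349, 0.001]
ft_force: [-4.4, -0.7, 18.6]
width: 60.1
```

Contact is firm at z 92.3, and 18.6 N gives no further movement, so the top sits at the seated height of 92. Retreating for a final look.

>>> carry_out --targets '[[[0, 0, 0], [0, 0, 20], 60], [[0, 0, 0], [0, -10, 60], 60], [[0, 0, 0], [0, -30, 100], 60], [[0, 0, 0], [4, -70, 125], 60], [[0, 0, 0], [6, -110, 125], 60], [[0, 0, 0], [8, -150, 125], 60], [[0, 0, 0], [10, -190, 125], 60], [[0, 0, 0], [12, -230, 125], 60], [[0, 0, 0], [14, -265, 125], 60], [[0, 0, 0], [14, -265, 125], 60]]'

```text
t: 24.93
ee_pos: [574.8, -146.6, 215.6]
orientation: [2.089, 2.343, -0.001]
ft_force: [0.9, -0.2, 0.5]
width: 60.0
```

```bash
python3 runcaps.py 20|sed -n '/now/,$p'
python3 - <<'E'
from h import *
for n in("top","side"):
    save(n,n+"21")
    print(n,[(q,round(a["confidence"],2),toworld(a["point"],n).round(1)) for q in ("lid_fin","rack","hasp_tab","bottle","jar","tipbox") for a in place_of(q,n)[:3]])
a=cv2.imread("pics/top21.png")[120:320,130:450];b=cv2.imread("pics/side21.png")[100:400,200:440]
cv2.imwrite("pics/c21.png",np.hstack([cv2.resize(a,(448,280)),cv2.resize(b,(224,280))]))
E
```

```text
now
0 [[-48.6, 38.5, 91.5], [-29.0, 38.6, 91.3], [-9.4, 38.9, 91.8], [9.9, 38.9, 91.9], [29.6, 39.1, 91.7], [49.1, 39.2, 91.5]] [ 0.3 38.9 91.6]
1 [[-48.6, 58.1, 90.4], [-28.9, 58.4, 90.6], [-9.5, 58.5, 90.1], [10.0, 58.8, 90.2], [29.5, 58.8, 90.6], [48.9, 59.1, 91.2]] [ 0.2 58.6 90.5]
2 [[-49.6, 76.6, 97.8], [-30.0, 76.9, 98.1], [-10.4, 77.0, 98.0], [9.1, 76.9, 99.2], [28.7, 77.2, 97.2], [48.4, 77.7, 97.2]] [-0.7 77.  97.9]
3 [[-49.5, 96.9, 92.8], [-29.4, 97.0, 92.8], [-10.1, 97.2, 92.8], [16.7, 97.5, 97.4], [29.1, 97.4, 93.4], [48.5, 97.5, 93.4]] [ 0.9 97.2 93.8]
top [('lid_fin', 0.74, array([545.4, 220.7, 161.9])), ('lid_fin', 0.72, array([565.6,  70.4,  65.2])), ('rack', 0.61, array([811. , -70.2,  -3. ])), ('rack', 0.57, array([562.5, 136.9,  56.2])), ('hasp_tab', 0.9, array([383.7, 106. , 102.7])), ('bottle', 0.47, array([ 514.1, -312.2,    1. ])), ('jar', 0.91, array([553. , 311.8,  -1.4])), ('tipbox', 0.71, array([405.8, 307.7,   1.6]))]
side [('lid_fin', 0.61, array([546.8, 221.5, 162.2])), ('rack', 0.86, array([ 659.6, -280.3,   -2.9])), ('rack', 0.83, array([562.7, 138.1,  51.2])), ('rack', 0.67, array([811.1, -65. ,  -1.5])), ('hasp_tab', 0.85, array([386.1, 108.1,  95.2])), ('bottle', 0.57, array([ 513.7, -316.5,   -5.2])), ('jar', 0.69, array([ 5.542e+02,  3.122e+02, -4.000e-01])), ('jar', 0.67, array([386. , 108.4,  93.5]))]
```

View pics/c21.png

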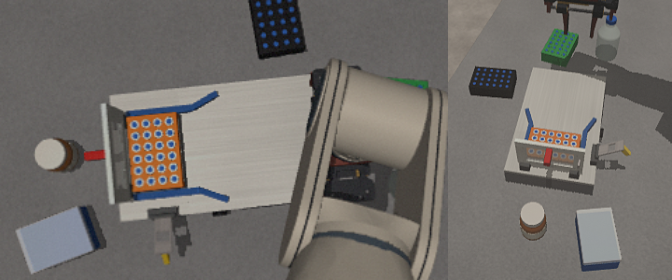

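View pics/cap20.png

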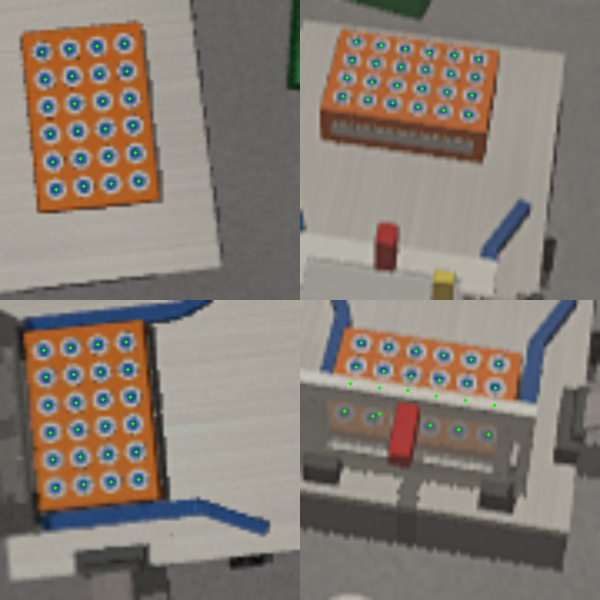

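Run:
```python
import caps as C; from caps import tri; from h import *
np.set_printoptions(precision=2,suppress=True)
def ref(im,u):
    # centroid of the cap by contrast against the surrounding rim, symmetric window
    f=8; p=cv2.getRectSubPix(im.astype(np.float32),(15,15),(float(u[0]),float(u[1])))
    best=None
    sc=(p[:,:,2]-0.55*p[:,:,0]); yy,xx=np.mgrid[-7:8,-7:8]
    for _ in range(8):
        p=cv2.getRectSubPix(im.astype(np.float32),(15,15),(float(u[0]),float(u[1])))
        sc=p[:,:,2]-0.55*p[:,:,0]; r=np.hypot(xx,yy)
        ring=(r>4)&(r<6); A=np.c_[xx[ring],yy[ring],np.ones(ring.sum())]
        co=np.linalg.lstsq(A,sc[ring],rcond=None)[0]
        w=np.clip(sc-(co[0]*xx+co[1]*yy+co[2]),0,None)*(r<4.2)
        d=np.array([(w*xx).sum(),(w*yy).sum()])/w.sum(); u=u+d
        if np.hypot(*d)<.01: break
    return u
for nm,ft,fs,ctr in (("init","top0","side0",(9,-128,100)),("17","top17","side17",(0,68,96)),("19","top19","side19",(0,68,92)),("20","top20","side20",(0,68,92))):
    T=cv2.imread(f"pics/{ft}.png")[:,:,::-1];S=cv2.imread(f"pics/{fs}.png")[:,:,::-1]
    a=C.caps(T,"top",ctr);b=C.caps(S,"side",ctr)
    a={k:ref(T,v) for k,v in a.items() if k[0]!=2}; b={k:ref(S,v) for k,v in b.items() if k in a}
    r=tri(a,b)
    for i in (0,1,3): print(nm,i,[r[i,j][2].round(1) for j in range(6)],np.median([r[i,j] for j in range(6)],0))
# lid change
for n in("top","side"):
    A=cv2.imread(f"pics/{n}17.png",0).astype(int);B=cv2.imread(f"pics/{n}20.png",0).astype(int)
    sl=(slice(150,330),slice(205,250)) if n=="top" else (slice(240,320),slice(260,365))
    D=abs(A-B)[sl]; print(n,D.max(),np.argwhere(D>25)[:5].tolist(),(D>25).sum())
```

```text
init 0 [np.float64(93.4), np.float64(93.6), np.float64(93.4), np.float64(93.9), np.float64(96.5), np.float64(94.4)] [   8.56 -158.53   93.75]
init 1 [np.float64(98.5), np.float64(98.0), np.float64(99.1), np.float64(98.1), np.float64(98.6), np.float64(97.9)] [   8.19 -138.53   98.28]
init 3 [np.float64(99.0), np.float64(99.1), np.float64(99.0), np.float64(99.0), np.float64(98.9), np.float64(99.2)] [  8.06 -99.3   99.04]
17 0 [np.float64(97.4), np.float64(97.3), np.float64(97.4), np.float64(97.3), np.float64(97.4), np.float64(97.5)] [ 0.09 39.   97.36]
17 1 [np.float64(96.6), np.float64(96.6), np.float64(96.2), np.float64(96.2), np.float64(96.3), np.float64(96.4)] [-0.12 58.4  96.35]
17 3 [np.float64(92.3), np.float64(92.3), np.float64(93.0), np.float64(93.9), np.float64(91.9), np.float64(92.3)] [ 5.02 97.43 92.32]
19 0 [np.float64(90.7), np.float64(90.5), np.float64(90.8), np.float64(90.9), np.float64(90.9), np.float64(90.7)] [ 0.36 38.89 90.76]
19 1 [np.float64(91.9), np.float64(92.1), np.float64(92.2), np.float64(91.7), np.float64(91.8), np.float64(92.6)] [ 0.1  58.39 91.96]
19 3 [np.float64(91.1), np.float64(91.3), np.float64(91.8), np.float64(93.0), np.float64(91.3), np.float64(91.7)] [ 5.01 97.6  91.46]
20 0 [np.float64(90.7), np.float64(90.5), np.float64(90.8), np.float64(90.9), np.float64(90.9), np.float64(90.8)] [ 0.36 38.88 90.77]
20 1 [np.float64(91.8), np.float64(92.1), np.float64(92.2), np.float64(91.7), np.float64(91.7), np.float64(92.6)] [ 0.1  58.4  91.96]
20 3 [np.float64(91.1), np.float64(91.3), np.float64(91.8), np.float64(93.1), np.float64(91.3), np.float64(91.7)] [ 5.   97.61 91.52]
top 70 [[54, 15], [54, 35], [54, 38], [54, 43], [55, 29]] 147
side 102 [[0, 28], [0, 32], [0, 33], [0, 40], [0, 41]] 310
```

```bash
python3 -c "
from h import *
o=monitor.get_obs();print(o['t'],o['ft_force'],o['ee_pos']);print(order.close_job())"
```

```text
25.7333 [-0.75769721  0.27020506  0.27795055] [ 574.46440411 -140.77345597  215.16158905]
the job is handed in; nothing more can be done
None
```

I handed the job in at 25.7 s, with the rack seated in the pocket, the hasp swung out and the lid standing open. No verdict was reported.

**What I did:** I swung the hasp out by its tab and let it fall to its stop. Then I raised the lid by its fin and pushed the rack along the rails with two fingertips. At first its rear edge stayed on the lip, leaning forward about 0.07 rad. A further push dropped it in, and I then pressed lightly on its top.

**Last checks:**
- **Rack height and level:** The caps, triangulated with both cameras, are at seated height to about 0.7 mm and level to about 0.01 rad. Pressing with 18.6 N at a fingertip height of 92.3 mm gave no movement (the seated top is at 92).
- **Rack square:** It is square to about 0.007 rad.
- **Hasp:** It is out at about 2.5 rad.
- **Lid:** It is open at about 1.6 to 1.7 rad. That is past the required 1.4 but short of the 1.85 stop, and I did not push it the rest of the way.
- **Bystanders:** The bottle, jar and tip box are within about 5 mm of where they started, which is the measuring error.
- **Arm:** It stands clear of everything.

**Checks that disagreed:**
- The rack's centre reads 3 mm too far along y. A seated rack can be at most 2 mm off there, so I put this down to an error of 1 mm or more in my station estimate.
- A first, coarser cap reading through the lid window put the front row about 1.2 mm high. A refined reading brought that down to about 0.5 mm. The refined method misread one row in the starting picture, so its margin is not tight.

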